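Find the thread hand of a seized desk fan's spinner cap and hold the cap off

TASK

The small desk fan has seized up and its blades must come off for cleaning; its front guard is already off and it faces the ceiling. Unscrew the dark spinner cap in the middle of the blades: fans of this kind come with right-hand or left-hand threads and nothing marks which, so try it both ways until you find the way it loosens. Then lift the cap straight off and finish still holding it in the gripper, upright and still, a hand's breadth straight above the hub, leaving everything else on the desk where it is.

Things in the scene. Friction and masses are not known exactly. Their poses are not given: they have to be found in the camera images.
- fan: small white desk fan, fixed, facing straight up (rotor axis vertical, rotor seized: it does not turn). Base 124 mm across; two yoke arms 212 mm over the outside, 112 mm high; wire rear guard 183 mm across, rim 104 mm high; five pale blue blades, 79 mm from the axis, at most 112 mm high. Origin on the axis at desk height; z up, y towards one yoke arm; yaw varies.
- hub_face (a point): centre of the flat face of the pale blue hub (56 mm across), on the rotor axis, 118 mm above the desk. The cap sits on it, over a threaded stub 21 mm high. The coarse quick-turn thread is right-hand (loosens counter-clockwise seen from above) or left-hand (loosens clockwise), at random, unmarked; its drag stays under 0.15 N m. The cap starts screwed home, its x along the fan's x.
- cap_center (a point): middle of the dark grey cap, 20 mm above its underside. Cap 40 mm tall, 35 g; skirt 51 mm across, 9 mm high; above it a round grip 36 mm across (hold it 8 mm above this point, tips clear of the skirt). Wrong way: hard stop within 10 degrees. Loosening way: turns easily; lifts straight off at 65 to 110 degrees of turn, not before. Sideways play on the stub 1 mm. z: its axis, up; x turns with it.
- front_guard: the fan's grey wire front guard with a white badge in its middle, 183 mm across, 23 mm high, lying on the mat to the right of the fan; origin at its centre on the underside. Leave it.
- smartphone: dark phone, 146 x 71 x 8 mm, lying to the left of the fan; leave it.
- brass_tin: round brass tin, 115 mm across, 42 mm high, behind the fan; leave it.
- dust_brush: dusting brush with a wooden handle, 190 mm long, lying far to the right; leave it.
There are look-alikes about, which are no part of the job. Of the things that look like the part that bears cap_center, the smaller one is meant.

How it is judged (in metres and radians):
On the way:
1. the cap is turned loose on its thread: at least 43 degrees (0.75 rad) from where it was screwed home, while still down on the stub (angle between the x axis of cap_center and the x axis of fan, either way round above 0.75 rad and z of cap_center in the frame of hub_face below 0.028 m and horizontal distance between cap_center and hub_face below 0.006 m), for 0.05 s.
At the end, for the whole second after the job is handed in: the gripper still holds the cap, upright within 15 degrees and at rest, above the hub (within 60 mm of the rotor axis), its centre 70 to 220 mm over the hub face (its underside 50 to 200 mm clear of the hub), touching no part of the fan (z of cap_center in the frame of hub_face between 0.07 and 0.22 m and horizontal distance between cap_center and hub_face below 0.06 m and angle between cap_center's own z axis and vertical below 0.26 rad and contact force between the fingers and cap above 1 N and contact force between cap and fan below 0.05 N and linear speed of cap below 0.03 m/s); the arm keeps its last pose, push and grip.
It fails at once if a thing left on the desk (front guard, phone, brass tin or brush) is shifted by more than 30 mm (distance of any of front_guard, smartphone, brass_tin, dust_brush from where it was at the start of the episode above 0.03 m).
It also fails if it takes over 51 s, if anything falls off the work surface, if the arm or the gripper's body presses on something with over 40 N, if the wrist force passes 120 N, or if a joint passes its speed limit or range.

ROBOT

A 6-joint arm with a two-finger parallel gripper is mounted at the origin on a cart in front of the work surface, level with it; the furniture and walls round the work are solid. World frame = base frame: x ahead of the robot, y to its left, z up, the work surface at z = 0. Lengths are in m, angles in degrees, forces in N, time in s.
With the tool pointing down it reaches from about 0.3 to 0.75 m from the base axis. Payload 8.5 kg.
Tool frame: the origin (TCP) lies midway between the tips of the shut fingers; the grasp point (between the pads) lies behind it (grasp_offset is the z of the grasp point in the tool frame, in m); z points along the fingers, y is the direction in which the jaws open and shut (so a half turn about z gives the same grasp; the last joint's range is limited). The gripper opens to 85 mm and grips with 20 to 120 N. Pads are 22 mm wide; open, the fingers measure 114 mm over their backs; the gripper's body (76 mm by 85 mm) begins 54 mm behind the grasp point. The pads swing forward as they close: fully open they stand 13 mm farther back than shut.
Start: joints at [-82.065, 21.807, 74.336, -0, 83.858, -12.336], TCP at [0.191, -0.516, 0.231] pointing down, gripper open.
Joint ranges: [-178.18, 178.18], [-50.72, 133.34], [12.68, 142.11], [-81.47, 261.47], [9.98, 163.14], [-165.26, 165.26]. Speed limits (degrees/s): [136.94, 136.94, 180, 180, 180, 180].

INTERFACE

Orientations are given as a 3x3 rotation matrix whose columns are the frame's x, y, z axes.
In Python, from rig import * gives the robot as it stands.
- The arm moves only by the shell command python3 -m pendant 'ROWS' [FORCE]. ROWS is JSON, one flat list of numbers, 7 for each row, row after row: the finger opening in mm, from 0 to 85.4, then the shift along the tool's x, y, z in units of 50 mm (1.0 is 50 mm), then the turn, a rotation vector about the tool's x, y, z in units of 8 degrees (1.0 is 8 degrees). In form: [hand, dx, dy, dz, wx, wy, wz, hand, dx, dy, dz, wx, wy, wz, ...]. A call has 1 to 12 rows; each row shifts and turns the commanded pose from where the row before left it, along the tool's axes as they then stand; what a row does not reach is not made up. A row lasts 1/10 s, in which the tool goes at most 50 mm and 8.59 degrees, less where a joint would pass 70% of its speed; a pose out of reach is approached as far as the arm can. A call is refused whole if a number of a shift passes 1 or a number of a turn 1, either way. A call with a gripper value outside its range is refused whole. The fingers move at their own pace and stop on an object; FORCE is the grip in N (left out, the last holds). Time passes only in rows, so rows that do not move let the fingers close. It gives the time, the measured TCP pose, the force and the opening at its end, in the units of the state.
- observe(): the state, without advancing time (a new reading comes with each control period).
- get_image(name): name is "scene" or "side" or "wrist"; returns a dict with "frame" (480x640x3 uint8, red, green, blue), "depth" (480x640 float32, m along the optical axis (not along the pixel's ray), 0 where there is no reading), "K" (3x3 intrinsics, pixels), "rvec" (rotation vector, rad) and "tvec" (3), from world to camera coordinates, as OpenCV has them. Camera axes: x right, y down, z forward; pixel columns grow to the right and rows downward; lengths in m; the calibration is good to about 2 mm. The wrist camera is an equidistant fisheye: a pixel r from the principal point sees the ray r / f radians off the axis. A picture is of the moment at which its call begins.
- close_job(): hands the job in, once; it reports no verdict.
The state is a dict: "time_s": time; "q": joint angles; "qvel": joint speeds; "joint_efforts": joint torques, N m; "position": TCP position; "tool_rot": TCP orientation; "ft_force": force on the tool from outside, world axes, zero at the start; "wrist_torque": the same for the moment, N m; "grip_width": finger opening in m.
Only numpy, scipy, OpenCV 4.12 (cv2) and the standard library are available. Lean on these libraries where they do the work, as an engineer would, in place of code of your own. Each camera call takes 0.05 s, during which the arm holds its last target.

## Working session

There is one attempt and no reset: what is moved stays moved. The work goes in short steps, Python scripts to look and compute and a shell command to move; the robot and the scene stay as the last step left them, time stands still between calls to the robot, and variables do not carry over. Pictures are saved under pics/ and viewed, and the job is handed in when it is done.

```bash
mkdir -p pics; ls; cat > h.py <<'E'
from rig import *
import numpy as np, cv2
def snap(n,f):
    d=get_image(n); cv2.imwrite('pics/'+f,cv2.cvtColor(d['frame'],cv2.COLOR_RGB2BGR)); np.savez('pics/'+f[:-4],**d); return d
def world(d):
    h,w=d['depth'].shape; K=d['K']; R=cv2.Rodrigues(np.array(d['rvec'],float))[0]
    u,v=np.meshgrid(np.arange(w),np.arange(h)); z=d['depth']
    P=np.stack([(u-K[0,2])/K[0,0]*z,(v-K[1,2])/K[1,1]*z,z],-1)
    return (P-np.array(d['tvec']).ravel())@R
E
python3 - <<'E'
from h import *
print({k:np.round(v,3) for k,v in observe().items()} if 0 else observe())
for n in('scene','side'): d=snap(n,n+'0.png'); print(d['K'],d['rvec'],d['tvec'])
E
```

```text
pics
{'time_s': 0.0, 'q': array([-8.20652702e+01,  2.18394612e+01,  7.43844709e+01,  2.03973869e-03,
        8.38575014e+01, -1.23378005e+01]), 'qvel': array([ 0.08607522, -0.00412911,  0.01910733,  0.02591023,  0.01424317,
       -0.04415148]), 'joint_efforts': array([-1.40504533e-03, -4.48465776e+01, -2.31281769e+01, -1.96056139e-04,
        4.70466184e-03, -5.13932193e-06]), 'position': array([ 0.19051485, -0.51564186,  0.23072777]), 'tool_rot': array([[ 9.38056516e-01,  3.46482245e-01, -1.61143889e-04],
       [ 3.46482117e-01, -9.38055514e-01,  1.41256097e-03],
       [ 3.38265383e-04, -1.38089550e-03, -9.99998989e-01]]), 'ft_force': array([ 0.60142631, -0.40326398,  0.38455277]), 'wrist_torque': array([ 0.08422028,  0.0439685 , -0.0372207 ]), 'grip_width': 0.08557378206290346}
[[439.15078448   0.         314.05823514]
 [  0.         439.15078448 238.40145096]
 [  0.           0.           1.        ]] [ 0.59790391 -2.45390891  1.38117321] [0.48995567 0.2845465  0.69593068]
[[436.14795234   0.         317.15860767]
 [  0.         436.14795234 241.90132529]
 [  0.           0.           1.        ]] [ 0.21652074 -2.59530448  1.57669408] [0.57612408 0.18042097 0.82265562]
```

View pics/scene0.png

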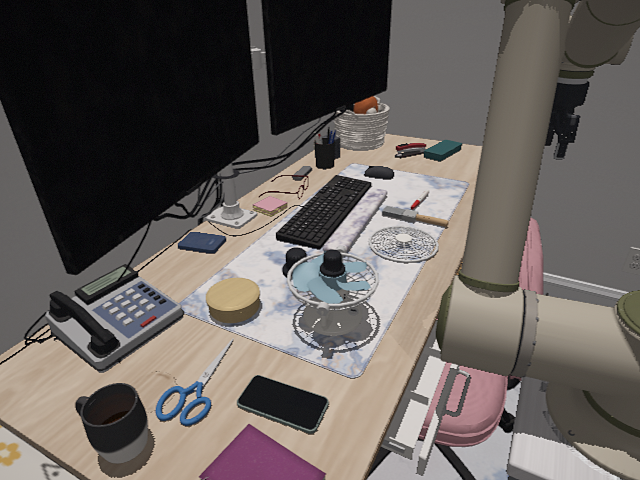

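View pics/side0.png

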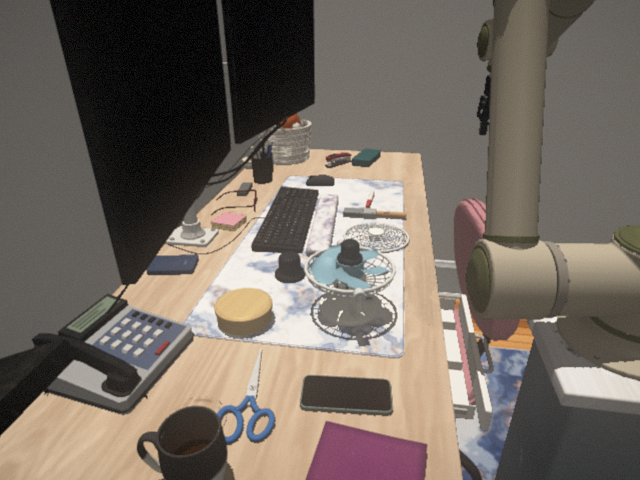

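The cap is on the fan at about (332,263) in scene and (349,250) in side. A larger look-alike stands on the mat at (295,262) in scene and (290,268) in side. Next I'll measure.

```bash
python3 - <<'E'
from h import *
for n,c,l in(('scene',(332,263),(295,262)),('side',(349,250),(290,268))):
    d=dict(np.load(f'pics/{n}0.npz')); W=world(d); f=d['frame'].astype(int)
    for nm,(u,v) in(('cap',c),('look',l)):
        m=np.zeros((480,640),bool); m[v-22:v+23,u-25:u+26]=1
        m&=(f.max(-1)<75)&(d['depth']>0)
        P=W[m]; P=P[(abs(P[:,:2]-np.median(P[:,:2],0))<.05).all(1)]
        print(n,nm,len(P),P.min(0).round(3),P.max(0).round(3))
        zt=np.percentile(P[:,2],98)
        T=P[P[:,2]>zt-.004]; print(' top',zt.round(3),len(T),((T.min(0)+T.max(0))/2).round(4),(T.max(0)-T.min(0)).round(3))
    # blades / hub / rim
    m=(f[...,2]>f[...,0]+25)&(W[...,2]>.08)&(W[...,2]<.13)&(d['depth']>0)
    P=W[m];print('blue',len(P),P.min(0).round(3),P.max(0).round(3))
    m=(W[...,2]>.09)&(W[...,2]<.13)&(d['depth']>0)&(abs(W[...,0]-W[c[1],c[0]][0])<.12)&(abs(W[...,1]-W[c[1],c[0]][1])<.12)
    P=W[m];print('fan',len(P),P.min(0).round(3),P.max(0).round(3),((P.min(0)+P.max(0))/2).round(3))
    # high obstacles
    m=(W[...,2]>.2)&(d['depth']>0)&(W[...,0]>.3)&(abs(W[...,1])<1)
    print('high min x',np.percentile(W[m][:,0],[0,1,5]))
E
```

```text
scene cap 548 [ 0.474 -0.032  0.092] [0.543 0.014 0.159]
 top 0.158 121 [ 0.5181 -0.0128  0.1569] [0.031 0.031 0.005]
scene look 327 [ 0.644 -0.141 -0.001] [ 0.701 -0.087  0.058]
 top 0.057 131 [ 0.6685 -0.121   0.0558] [0.045 0.04  0.005]
blue 1653 [ 0.442 -0.795  0.088] [0.917 0.065 0.13 ]
fan 3006 [ 0.428 -0.118  0.09 ] [0.608 0.092 0.13 ] [ 0.518 -0.013  0.11 ]
high min x [0.30005325 0.73702158 0.73902855]
side cap 320 [ 0.498 -0.012  0.118] [0.543 0.013 0.158]
 top 0.154 29 [ 0.5223 -0.0031  0.1542] [0.032 0.017 0.008]
side look 355 [ 0.636 -0.14   0.002] [ 0.699 -0.084  0.057]
 top 0.055 24 [ 0.6696 -0.1217  0.054 ] [0.041 0.037 0.005]
blue 1220 [ 0.449 -0.086  0.091] [0.649 0.375 0.118]
fan 2650 [ 0.431 -0.113  0.09 ] [0.611 0.095 0.13 ] [ 0.521 -0.009  0.11 ]
high min x [0.30002436 0.71382031 0.73814135]
```

```bash
python3 -c "
import rig;print([x for x in dir(rig) if x[0]!='_']); print(getattr(rig,'grasp_offset',None))"
python3 -m pendant '[85,0.2,-0.15,-0.2,0,0,0, 85,0.5,-0.4,-0.2,0,0,0, 85,0.75,-0.56,-0.1,0,0,0, 85,0.75,-0.56,-0.1,0,0,0, 85,0.75,-0.56,-0.1,0,0,0, 85,0.75,-0.56,-0.1,0,0,0, 85,0.75,-0.56,-0.1,0,0,0, 85,0.75,-0.56,-0.1,0,0,0, 85,0.75,-0.56,-0.1,0,0,0, 85,0.75,-0.56,0,0,0,0, 85,0.75,-0.56,0,0,0,0, 85,0.75,-0.56,0,0,0,0]'
```

```text
['MotionError', 'close_job', 'get_image', 'grasp_offset', 'observe']
-0.0187
time_s: 1.3
position: [0.469, -0.0828, 0.2872]
tool_rot: [[0.938, 0.347, 0.001], [0.347, -0.938, -0.0], [0.001, 0.001, -1.0]]
ft_force: [0.3, -1.0, -0.7]
grip_width: 0.0852
```

```bash

python3 -m pendant '[85,0.7,-0.5,0,0,0,0, 85,0.5,-0.35,0,0,0,0, 85,0.22,-0.16,0,0,0,-0.6, 85,0,0,0,0,0,-1, 85,0,0,0,0,0,-1, 85,0,0,0,0,0,-1, 85,0,0,0,0,0,-1, 85,0,0,0,0,0,-1, 85,0,0,0,0,0,-1, 85,0,0,0,0,0,-1, 85,0,0,0,0,0,-1, 85,0,0,0,0,0,0]'
python3 - <<'E'
from h import *
o=observe();print(o['position'],o['q'],o['wrist_torque'])
d=snap('wrist','w0.png');print(d['K'],d['rvec'],d['tvec'])
E
```

```text
time_s: 2.5
position: [0.5173, -0.0128, 0.2869]
tool_rot: [[0.015, 1.0, 0.0], [1.0, -0.015, 0.0], [0.0, 0.0, -1.0]]
ft_force: [-0.5, -0.5, 0.0]
grip_width: 0.0848
[ 0.51729552 -0.01279332  0.2869354 ] [-1.45460369e+01  1.64802564e+01  7.31443202e+01  8.80651509e-03
  9.03547707e+01 -1.37096831e+01] [-0.01775458 -0.01083757 -0.06949262]
[[371.64829954   0.         324.78691688]
 [  0.         371.64829954 234.98058348]
 [  0.           0.           1.        ]] [-2.85099825  0.02237625  0.0030646 ] [-0.51805827 -0.05799117  0.43045883]
```

View pics/w0.png

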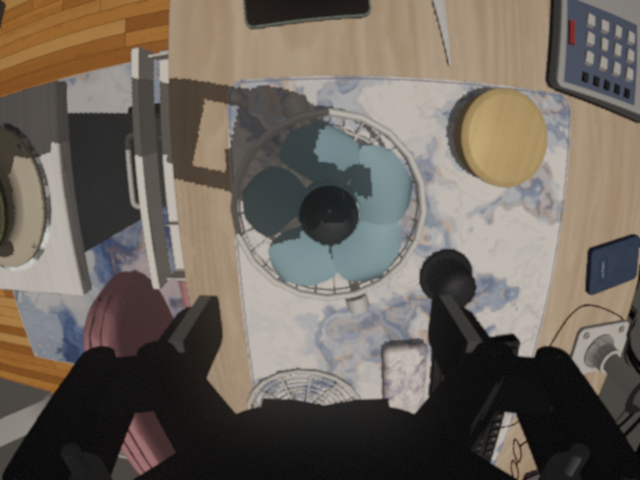

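The wrist view shows the cap in the middle of the fan at about (329,213). The larger look-alike is on the mat at (447,275). I'll refine the axis from this view.

```bash
python3 - <<'E'
from h import *
d=dict(np.load('pics/w0.npz'));K=d['K'];R=cv2.Rodrigues(d['rvec'])[0];t=d['tvec'].ravel()
u,v=np.meshgrid(np.arange(640),np.arange(480))
x=u-K[0,2];y=v-K[1,2];r=np.hypot(x,y)+1e-9;th=r/K[0,0]
z=d['depth'];P=np.stack([x/r*np.tan(th)*z,y/r*np.tan(th)*z,z],-1);W=(P-t)@R
def fit(Q):
    A=np.c_[2*Q[:,:2],np.ones(len(Q))];s=np.linalg.lstsq(A,(Q[:,:2]**2).sum(1),rcond=None)[0];return s[:2],np.sqrt(s[2]+s[0]**2+s[1]**2)
near=(np.hypot(W[...,0]-.519,W[...,1]+.012)<.06)&(z>0)
for lo,hi in((.15,.17),(.121,.135),(.112,.121)):
    m=near&(W[...,2]>lo)&(W[...,2]<hi); Q=W[m]
    print(lo,hi,m.sum(),np.median(Q[:,2]).round(4),((Q.min(0)+Q.max(0))/2).round(4),(Q.max(0)-Q.min(0)).round(4))
    mm=m.astype(np.uint8)
    c=max(cv2.findContours(mm,0,1)[0],key=cv2.contourArea)[:,0]
    print('  fit',fit(W[c[:,1],c[:,0]]))
m=(np.hypot(W[...,0]-.519,W[...,1]+.012)<.125)&(np.hypot(W[...,0]-.519,W[...,1]+.012)>.08)&(z>0)&(W[...,2]>.09)&(W[...,2]<.12)
Q=W[m];rr=np.hypot(Q[:,0]-.519,Q[:,1]+.012);print('rim',fit(Q[(rr<.095)]))
a=Q[rr>.097];print('arms',[(a[a[:,1]>0].mean(0)),(a[a[:,1]<-.03].mean(0))])
print(W[235,325], W[150,240])
E
```

```text
0.15 0.17 1558 0.1565 [ 0.5207 -0.0141  0.1545] [0.0351 0.0363 0.0091]
  fit (array([ 0.52098898, -0.01413985]), np.float64(0.016945992839861614))
0.121 0.135 1048 0.1263 [ 0.521  -0.0119  0.128 ] [0.0502 0.0456 0.0136]
  fit (array([ 0.52112134, -0.01490756]), np.float64(0.022896874888572075))
0.112 0.121 948 0.1134 [ 0.5232 -0.0142  0.1163] [0.1103 0.113  0.0086]
  fit (array([ 0.53129322, -0.00843819]), np.float64(0.03254269977434482))
rim (array([ 0.52076712, -0.01335041]), np.float64(0.08687385553909491))
arms [array([0.49313748, 0.0840852 , 0.1078039 ]), array([ 0.54966119, -0.10979176,  0.10778181])]
[ 0.51791933 -0.0219003   0.15649011] [0.4199383  0.03634753 0.00058852]
```

```bash

python3 -m pendant '[85,-0.01,0.05,0.4,0,0,0, 85,0,0,0.6,0,0,0, 85,0,0,0.6,0,0,0, 85,0,0,0.6,0,0,0, 85,0,0,0.5,0,0,0, 85,0,0,0.3,0,0,0, 85,0,0,0.15,0,0,0, 85,0,0,0,0,0,0, 85,0,0,0,0,0,0]' 40
python3 - <<'E'
from h import *
o=observe();print(o['position'],o['ft_force'],o['wrist_torque'])
snap('scene','s1.png');snap('wrist','w1.png')
a=cv2.imread('pics/s1.png')[180:380,230:450];b=cv2.imread('pics/w1.png')
cv2.imwrite('pics/c1.png',np.hstack([cv2.resize(a,(440,400)),cv2.resize(b,(360,400))]))
E
```

```text
time_s: 3.45
position: [0.5206, -0.014, 0.1297]
tool_rot: [[0.017, 1.0, 0.001], [1.0, -0.017, -0.0], [-0.0, 0.001, -1.0]]
ft_force: [0.6, -0.6, -1.2]
grip_width: 0.085
[ 0.52062638 -0.01398645  0.12967156] [ 0.61005344 -0.61083911 -1.1553036 ] [-0.00506056 -0.00832467  0.02694412]
```

View pics/c1.png

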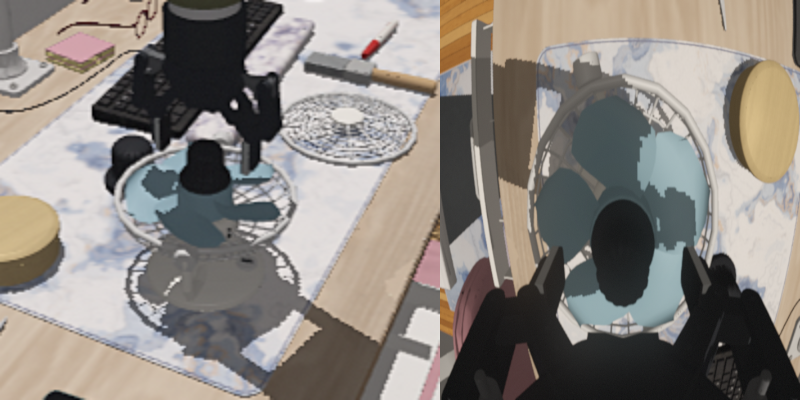

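The fingers straddle the cap: in the right half of the picture the cap is at (622,250), midway between the tips at (555,255) and (690,255). Now I'll close the gripper.

```bash

python3 -m pendant '[25,0,0,0,0,0,0, 25,0,0,0,0,0,0, 25,0,0,0,0,0,0, 25,0,0,0,0,0,0, 25,0,0,0,0,0,0, 25,0,0,0,0,0,0, 25,0,0,0,0,0,0, 25,0,0,0,0,0,0]' 45
python3 -c "
from h import *
o=observe();print(o['position'],o['ft_force'],o['wrist_torque'],o['grip_width'])"
```

```text
time_s: 4.35
position: [0.5203, -0.014, 0.1292]
tool_rot: [[0.016, 1.0, 0.0], [1.0, -0.016, -0.0], [-0.0, 0.0, -1.0]]
ft_force: [-1.9, 0.6, 5.3]
grip_width: 0.0347
[ 0.52029554 -0.0140006   0.12918262] [-1.94739121  0.64700503  5.26695926] [0.06487163 0.23680402 0.02247452] 0.034683391097507565
```

```bash

python3 -m pendant '[25,0,0,0,0,0,-0.5, 25,0,0,0,0,0,-0.5, 25,0,0,0,0,0,-0.5, 25,0,0,0,0,0,-0.5, 25,0,0,0,0,0,0]'
python3 -c "
from h import *
o=observe();print(o['position'],o['ft_force'],o['wrist_torque'],o['grip_width'],o['joint_efforts'][5],o['q'][5])"
```

```text
time_s: 4.85
position: [0.5206, -0.0141, 0.1292]
tool_rot: [[-0.261, 0.965, 0.001], [0.965, 0.261, -0.0], [-0.001, 0.001, -1.0]]
ft_force: [0.1, -0.3, 6.4]
grip_width: 0.0345
[ 0.52060997 -0.01407965  0.12919569] [ 0.13953507 -0.31359154  6.41668146] [0.05801283 0.01154352 0.03831283] 0.034480654130426835 -0.648039635270834 -29.697851053930368
```

```bash

P='from h import *
o=observe();print(o["position"],o["ft_force"].round(2),o["wrist_torque"].round(3),o["grip_width"],o["joint_efforts"].round(3)[[3,4,5]],o["q"][5])'
python3 -m pendant '[25,0,0,0,0,0,0, 25,0,0,0,0,0,0]'
python3 -c "$P"
python3 -m pendant '[25,0,0,0,0,0,0.5, 25,0,0,0,0,0,0.5, 25,0,0,0,0,0,0.5, 25,0,0,0,0,0,0.5, 25,0,0,0,0,0,0]'
python3 -c "$P"
python3 -m pendant '[25,0,0,0,0,0,0.5, 25,0,0,0,0,0,0.5, 25,0,0,0,0,0,0.5, 25,0,0,0,0,0,0.5, 25,0,0,0,0,0,0]'
python3 -c "$P"
```

```text
time_s: 5.05
position: [0.5206, -0.0141, 0.1292]
tool_rot: [[-0.258, 0.966, 0.001], [0.966, 0.258, -0.0], [-0.001, 0.001, -1.0]]
ft_force: [-0.1, 0.4, 4.6]
grip_width: 0.0346
[ 0.52060441 -0.01407611  0.12920542] [-0.14  0.4   4.64] [0.009 0.039 0.082] 0.034591721000592164 [ 0.035 -0.019  0.082] -29.54811898077831
time_s: 5.55
position: [0.5206, -0.0141, 0.1292]
tool_rot: [[0.02, 1.0, 0.001], [1.0, -0.02, -0.0], [-0.0, 0.001, -1.0]]
ft_force: [0.4, -0.1, 5.0]
grip_width: 0.0345
[ 0.52055842 -0.01409014  0.12919324] [ 0.41 -0.13  5.01] [-0.02   0.056 -0.067] 0.03448582756807212 [-0.022 -0.057  0.527] -13.42370884681035
time_s: 6.05
position: [0.5185, -0.0141, 0.1292]
tool_rot: [[0.293, 0.956, -0.004], [0.956, -0.293, -0.001], [-0.002, -0.004, -1.0]]
ft_force: [-9.9, -2.1, 12.5]
grip_width: 0.0346
[ 0.5185163  -0.01412262  0.12917419] [-9.87 -2.06 12.49] [-0.326  1.73   0.659] 0.03461218593674233 [ 1.301 -2.31   1.276] 2.5001140308984415
```

Clockwise hits a hard stop, with 0.66 N m and side force building up. Counter-clockwise ran freely, so the thread is right-hand. I'll loosen it counter-clockwise.

```bash

P='from h import *
o=observe();print(o["position"],o["ft_force"].round(2),o["wrist_torque"].round(3),o["grip_width"],o["joint_efforts"].round(3)[[3,4,5]],o["q"][5])'
python3 -m pendant '[25,0,0,0,0,0,-0.5, 25,0,0,0,0,0,-0.5, 25,0,0,0,0,0,-0.5, 25,0,0,0,0,0,-0.5, 25,0,0,0,0,0,-0.5, 25,0,0,0,0,0,-0.5, 25,0,0,0,0,0,-0.5, 25,0,0,0,0,0,-0.5, 25,0,0,0,0,0,0]'
python3 -c "$P"
python3 -m pendant '[25,0,0,0,0,0,-0.5, 25,0,0,0,0,0,-0.5, 25,0,0,0,0,0,-0.5, 25,0,0,0,0,0,-0.5, 25,0,0,0,0,0,-0.5, 25,0,0,0,0,0,-0.5, 25,0,0,0,0,0,-0.5, 25,0,0,0,0,0,-0.5, 25,0,0,0,0,0,0]'
python3 -c "$P"
```

```text
time_s: 6.95
position: [0.5205, -0.014, 0.1292]
tool_rot: [[-0.26, 0.966, 0.001], [0.966, 0.26, -0.0], [-0.0, 0.001, -1.0]]
ft_force: [0.9, 0.5, 6.1]
grip_width: 0.0347
[ 0.52051087 -0.01404642  0.12919696] [0.95 0.49 6.13] [0.032 0.168 0.059] 0.03465501520709852 [ 0.049 -0.107 -0.56 ] -29.653407487636116
time_s: 7.85
position: [0.5205, -0.0141, 0.1292]
tool_rot: [[-0.732, 0.681, 0.001], [0.681, 0.732, -0.0], [-0.001, 0.0, -1.0]]
ft_force: [-0.1, -0.1, 6.3]
grip_width: 0.0346
[ 0.52054211 -0.01407969  0.12917177] [-0.12 -0.07  6.27] [-0.048  0.082  0.061] 0.03462471959960285 [ 0.078 -0.059 -0.549] -61.65693782357729
```

```bash

P='from h import *
o=observe();print(o["position"],o["ft_force"].round(2),o["wrist_torque"].round(3),o["grip_width"],o["joint_efforts"].round(3)[[3,4,5]],o["q"][5])'
python3 -m pendant '[25,0,0,0,0,0,-0.5, 25,0,0,0,0,0,-0.5, 25,0,0,0,0,0,-0.5, 25,0,0,0,0,0,-0.5, 25,0,0,0,0,0,-0.5, 25,0,0,0,0,0,-0.5, 25,0,0,0,0,0,-0.5, 25,0,0,0,0,0,-0.5, 25,0,0,0,0,0,-0.5, 25,0,0,0,0,0,-0.5, 25,0,0,0,0,0,0]'
python3 -c "$P"
python3 -m pendant '[25,0,0,0,0,0,-0.5, 25,0,0,0,0,0,-0.5, 25,0,0,0,0,0,-0.5, 25,0,0,0,0,0,-0.5, 25,0,0,0,0,0,-0.5, 25,0,0,0,0,0,-0.5, 25,0,0,0,0,0,0]'
python3 -c "$P"
python3 -m pendant '[25,0,0,-0.03,0,0,0, 25,0,0,-0.03,0,0,0, 25,0,0,0,0,0,0]'
python3 -c "$P"
```

```text
time_s: 8.95
position: [0.5206, -0.0141, 0.1292]
tool_rot: [[-0.999, 0.051, 0.001], [0.051, 0.999, -0.0], [-0.001, -0.0, -1.0]]
ft_force: [-0.2, 0.2, 4.8]
grip_width: 0.0344
[ 0.52056771 -0.01409258  0.12915449] [-0.15  0.21  4.76] [-0.06   0.01   0.066] 0.0344026686321111 [ 0.064 -0.    -0.533] -101.65546831992691
time_s: 9.65
position: [0.5206, -0.0141, 0.1292]
tool_rot: [[-0.933, -0.359, 0.001], [-0.359, 0.933, -0.0], [-0.001, -0.001, -1.0]]
ft_force: [0.4, 0.6, 4.8]
grip_width: 0.0345
[ 0.52057569 -0.01409186  0.12918767] [0.4  0.56 4.8 ] [-0.008 -0.021  0.029] 0.03450063543227752 [ 0.045  0.004 -0.528] -125.65471675732051
time_s: 9.95
position: [0.5201, -0.014, 0.1317]
tool_rot: [[-0.933, -0.359, -0.0], [-0.359, 0.933, 0.0], [0.0, 0.0, -1.0]]
ft_force: [0.2, 1.1, 0.6]
grip_width: 0.0347
[ 0.52013467 -0.01395423  0.13173335] [0.17 1.15 0.57] [-0.015  0.047 -0.001] 0.03467930838656618 [-0.001  0.043  0.013] -125.61677707749686
```

```bash

P='from h import *
o=observe();print(o["position"],o["ft_force"].round(2),o["wrist_torque"].round(3),o["grip_width"],o["joint_efforts"].round(3)[[3,4,5]],o["q"][5])'
python3 -m pendant '[25,0,0,-0.06,0,0,0, 25,0,0,-0.06,0,0,0, 25,0,0,-0.06,0,0,0, 25,0,0,-0.06,0,0,0, 25,0,0,0,0,0,0]'
python3 -c "$P
snap('side','p2.png');snap('wrist','w2.png')
a=cv2.imread('pics/p2.png')[160:340,270:430];b=cv2.imread('pics/w2.png')
cv2.imwrite('pics/c2.png',np.hstack([cv2.resize(a,(400,450)),cv2.resize(b,(400,450))]))"
```

```text
time_s: 10.45
position: [0.5204, -0.014, 0.1443]
tool_rot: [[-0.933, -0.36, 0.001], [-0.36, 0.933, -0.0], [-0.001, -0.001, -1.0]]
ft_force: [1.1, 0.7, -0.6]
grip_width: 0.0349
[ 0.52041461 -0.01401416  0.14432335] [ 1.07  0.72 -0.62] [ 0.012 -0.059  0.028] 0.03491550548752679 [-0.001  0.083  0.001] -125.65640296061444
```

View pics/c2.png

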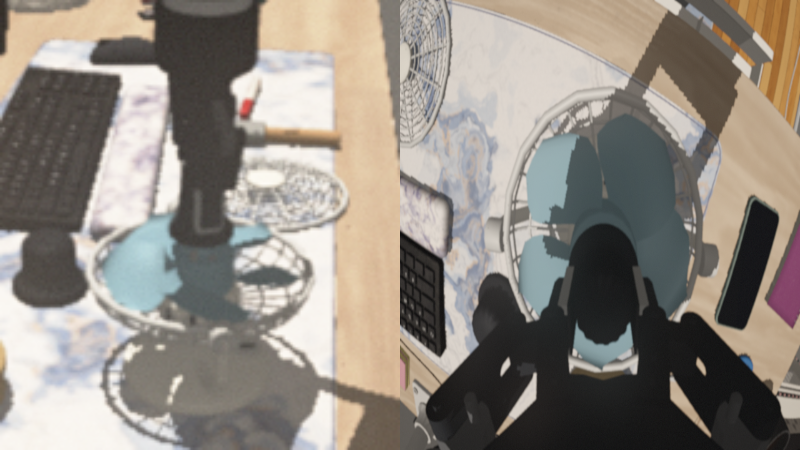

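In the left image the cap skirt has risen with the gripper, which has come up 15 mm with no resisting force. I'll keep lifting.

```bash

python3 -m pendant '[25,0,0,-0.1,0,0,0, 25,0,0,-0.15,0,0,0, 25,0,0,-0.25,0,0,0, 25,0,0,-0.3,0,0,0, 25,0,0,-0.3,0,0,0, 25,0,0,-0.3,0,0,0, 25,0,0,-0.2,0,0,0, 25,0,0,-0.1,0,0,0, 25,0,0,-0.05,0,0,0, 25,0,0,0,0,0,0, 25,0,0,0,0,0,0, 25,0,0,0,0,0,0]'
python3 - <<'E'
from h import *
o=observe();print(o['position'],o['ft_force'],o['grip_width'])
for n,w in(('scene',(slice(150,390),slice(230,450))),('side',(slice(150,350),slice(250,430)))):
    d=snap(n,n+'3.png');W=world(d);f=d['frame'].astype(int)
    m=(f.max(-1)<75)&(W[...,2]>.2)&(W[...,2]<.235)&(np.hypot(W[...,0]-.52,W[...,1]+.014)<.045)
    Q=W[m];print(n,m.sum(),Q.min(0).round(3),Q.max(0).round(3)) if m.sum() else print('none')
    cv2.imwrite(f'pics/c3{n}.png',cv2.resize(cv2.cvtColor(d['frame'][w],4),(400,400)))
cv2.imwrite('pics/c3.png',np.hstack([cv2.imread('pics/c3scene.png'),cv2.imread('pics/c3side.png')]))
E
```

```text
time_s: 11.75
position: [0.5201, -0.0139, 0.2308]
tool_rot: [[-0.933, -0.36, -0.001], [-0.36, 0.933, 0.0], [0.001, 0.001, -1.0]]
ft_force: [-0.3, 0.4, 0.1]
grip_width: 0.0352
[ 0.52005683 -0.01394924  0.23081265] [-0.25077049  0.44400422  0.10026989] 0.035201598042942234
scene 209 [ 0.493 -0.036  0.22 ] [0.541 0.013 0.235]
side 132 [ 0.498 -0.011  0.22 ] [0.542 0.014 0.235]
```

View pics/c3.png

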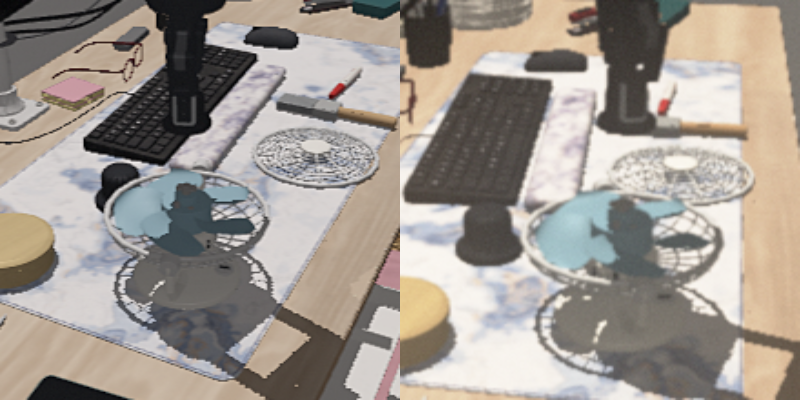

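```bash
python3 -c "
from h import *
close_job();o=observe();print(o['time_s'],o['position'],o['grip_width'])"
```

```text
the job is handed in; nothing more can be done
the job is handed in; nothing more can be done
```

The cap is off the fan, and I handed the job in with the gripper still holding it upright above the hub.

- **Finding the thread:** I gripped the cap with 45 N and tried both ways. Counter-clockwise turned freely. Clockwise hit a hard stop, with 0.66 N m and side force building up, so the thread is right-hand.
- **Unscrewing:** I turned the gripper about 128° counter-clockwise from that clockwise position. The cap then lifted straight off with no resisting force.
- **Last checks, at 11.75 s:**
  - Both camera views show the cap in the gripper and upright. Its underside is at z ≈ 0.220 m, about 102 mm above the hub face.
  - The cap is on the rotor axis to within a few millimetres, and the measured finger opening is 35 mm.
  - The residual wrist force is under 1 N. The front guard, tin, brush and phone look undisturbed, judged by eye only.

Two readings fell short. The camera estimates of the axis differed by 2–3 mm, so I used a value in between. The gripper probably slipped on the cap for a few degrees at the hard stop, so the cap's own angle is known only from the gripper's turn. The state reading I tried right after handing in was refused, so the checks above are the last ones I have.

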